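# Wedge a plaster mould shut in its casting frame

## Robot

A 6-joint arm with a two-finger parallel gripper is mounted at the origin on the work surface. World frame = base frame: x ahead of the robot, y to its left, z up, the work surface at z = 0. Lengths are in m, angles in rad, forces in N, time in s.
With the tool pointing down it reaches from about 0.375 to 0.975 m from the base axis. Payload 3.8 kg.
Tool frame: the origin (TCP) lies between the finger pads; the fingertips stand 22 mm ahead of it and the grasp point (between the pads) lies 3 mm ahead of it (ctrl.nose_length is the distance from the TCP to the fingertips, in m); x points along the fingers, y is the direction in which the jaws open and shut, and the axes are right-handed (so a half turn about x gives the same grasp; the last joint's range is limited). The gripper opens to 88 mm and grips with 3 to 60 N. Pads are 18 mm wide; open, the fingers measure 123 mm over their backs; the gripper's body (75 mm by 187 mm) begins 45 mm behind the grasp point.
Start: joints at [1.171, 0.264, 1.604, -0, 1.274, -0.037], TCP at [0.24, 0.631, 0.261] pointing down, gripper open.
Joint ranges: [-2.63, 2.63], [-0.94, 2.18], [0.31, 2.57], [-1.31, 4.45], [0, 2.66], [-2.55, 2.55]. Speed limits (rad/s): [2.57, 2.57, 3.14, 3.14, 3.14, 3.14].

## Interface

Orientations are given as a rotation vector (axis times angle).
In Python, from rig import ctrl gives the robot as it stands.
- The arm moves only by the shell command python3 -m pendant 'ROWS' [FORCE]. ROWS is JSON, a list of rows, each an object of numbers: "wx", "wy", "wz": the turn, a rotation vector about the tool's x, y, z in degrees; "tx", "ty", "tz": the shift along the tool's x, y, z in cm; "grip": the gripper command: -1 is shut, 1 is fully open, values between are in proportion. A call has 1 to 20 rows; each row is the pose to reach, as a shift and turn from the pose commanded when the call began, along the tool's axes at that moment; what a row does not reach only later rows make up. A row lasts 1/8 s, in which the tool goes at most 62.5 mm and 10.7 degrees, less where a joint would pass 70% of its speed; a pose out of reach is approached as far as the arm can. A call with a gripper value outside its range is refused whole. The fingers move at their own pace and stop on an object; FORCE is the grip in N (left out, the last holds). Time passes only in rows, so rows that repeat a pose let the fingers close. It gives the time, the measured TCP pose, the force and the opening at its end, in the units of the state.
- ctrl.get_state(): the state, without advancing time (a new reading comes with each control period).
- ctrl.capture(name): name is "scene" or "top" or "wrist"; returns the picture (400x640x3 uint8, blue, green, red); there is no depth.
- ctrl.camera_model(name): a dict with "fx", "fy", "cx", "cy" (pixels), "distortion" ([k1, k2, p1, p2, k3] as OpenCV has them; the pictures are not rectified), "eye" and "rotation" of the camera in the world; the wrist camera has in their place "T_tool_cam" (4x4, takes a point from camera to tool coordinates, whose origin is the TCP and whose axes are the tool frame's). Camera axes: x right, y down, z forward; pixel columns grow to the right and rows downward; lengths in m; the calibration is good to about 2 mm. A picture is of the moment at which its call begins: read the wrist's pose just before it. camera_model takes no time and is no camera call.
- ctrl.job_done(): hands the job in, once; it reports no verdict.
The state is a dict: "t": time; "qpos": joint angles; "qvel": joint speeds; "joint_efforts": joint torques, N m; "tool_pos": TCP position; "tool_rot": TCP orientation; "ft_force": force on the tool from outside, world axes, zero at the start; "wrist_torque": the same for the moment, N m; "gripper_width": finger opening in m.
Only numpy, scipy, OpenCV 4.12 (cv2) and the standard library are available. Lean on these libraries where they do the work, as an engineer would, in place of code of your own. Each camera call takes 0.05 s, during which the arm holds its last target.

## Task

The two-part plaster mould in the wooden casting frame stands slightly open. Take the big tapered wooden wedge from the bench, lay it flat on the frame's base board with its thin end in the tapering gap between the frame's wooden cheek and the mould, and tap or press it in at its butt end until it is tight and the mould is shut; then let go and leave it wedged there.

Things in the scene. Friction and masses are not known exactly. Their poses are not given: they have to be found in the camera images.
- wedge: Brown wood wedge lying flat, 140 long, 44 high, 0.12 kg. Its butt 40 mm are a straight shank 34 thick (hold it there); the other 100 mm taper on both sides to 14. Origin: underside, mid-shank, 20 from the butt, 120 from the thin end. x to the thin end, y across, z up. On the bench (z 0) near two wrong pieces: a wedge 84 long, 26 high, and an untapered offcut 130 x 34 x 44.
- gap_mouth (a point): Middle of the gap's mouth with the mould open, at the height of the base board's top (10 mm above the bench), where the wedge must lie. x into the gap, y from cheek to mould, z up; fixed to the frame. The gap is 22 mm wide here (30 with the mould shut) and narrows 0.2 mm per mm inward; a flared lip 7 mm deep before the mouth leads in. Bare board 107 mm in front of it.
- frame: Casting frame fixed to the bench: board 225 x 225 mm, cheek 50 high and plaster mould 55 high above it. Origin: underside, under the mould, 45 mm past gap_mouth in x and 49 in y; same axes. The wedge touches both sides with its thin end 40 mm past gap_mouth, is tight at 80 (butt 60 before it), creeping 4 mm to +y on the way. Driving takes about 2 to 6 N (soaped wood), then it stops hard.
- mould_half (a joint): The mould half beside the gap slides in y towards the other half: 0 m = open (8 mm seam), 0.008 m = shut. Sprung pins push it back open with 2 N (open) to 3.6 N (shut), so only a tight wedge keeps it shut.
Things that resemble listed ones, but are neither listed nor needed, are in the scene too. What is shaped like the wedge but green or yellow is not meant.

How it is judged:
By the outcome, as a careful person would: the job done as asked, in the order asked, and still so for the second after the job is handed in, with the robot touching nothing.
It also fails if it takes over 54 s, if anything falls off the work surface, if the arm or the gripper's body presses on something with over 40 N, if the wrist force passes 120 N, or if a joint passes its speed limit or range.

## Working session

There is one attempt and no reset: what is moved stays moved. The work goes in short steps, Python scripts to look and compute and a shell command to move; the robot and the scene stay as the last step left them, time stands still between calls to the robot, and variables do not carry over. Pictures are saved under pics/ and viewed, and the job is handed in when it is done.

```bash
mkdir -p pics; ls; cat > h.py <<'E'
import numpy as np, cv2
from rig import ctrl
from scipy.spatial.transform import Rotation as R
def cam(name,state=None):
    m=ctrl.camera_model(name)
    K=np.array([[m['fx'],0,m['cx']],[0,m['fy'],m['cy']],[0,0,1]]);d=np.array(m['distortion'],float)
    if 'T_tool_cam' in m:
        s=state or ctrl.get_state()
        T=np.eye(4);T[:3,:3]=R.from_rotvec(s['tool_rot']).as_matrix();T[:3,3]=s['tool_pos']
        T=T@np.array(m['T_tool_cam']);return K,d,T[:3,3],T[:3,:3]
    return K,d,np.array(m['eye']),np.array(m['rotation'])
def onplane(c,px,z):
    K,d,e,Rm=c
    p=cv2.undistortPoints(np.array(px,float).reshape(-1,1,2),K,d).reshape(-1,2)
    r=np.c_[p,np.ones(len(p))]@Rm.T
    return e+r*((z-e[2])/r[:,2])[:,None]
def proj(c,P):
    K,d,e,Rm=c
    return cv2.projectPoints((np.array(P,float).reshape(-1,3)-e)@Rm,np.zeros(3),np.zeros(3),K,d)[0].reshape(-1,2)
E
python3 - <<'E'
from h import *
for n in ['scene','top','wrist']:
    cv2.imwrite(f'pics/{n}0.png',ctrl.capture(n))
    m=ctrl.camera_model(n);print(n,{k:np.round(v,3).tolist() for k,v in m.items()})
print(ctrl.get_state())
E
```

```text
pics
scene {'fx': 424.932, 'fy': 424.932, 'cx': 314.633, 'cy': 201.654, 'distortion': [-0.059, 0.0, 0.0, 0.0, 0.0], 'eye': [1.297, 0.467, 0.681], 'rotation': [-1.182, -2.074, 1.171]}
top {'fx': 424.208, 'fy': 424.208, 'cx': 317.11, 'cy': 195.769, 'distortion': [-0.033, 0.0, 0.0, 0.0, 0.0], 'eye': [0.237, -0.067, 1.222], 'rotation': [-2.124, 2.171, -0.166]}
wrist {'fx': 296.117, 'fy': 296.117, 'cx': 318.414, 'cy': 197.947, 'distortion': [0.013, 0.0, 0.0, 0.0, 0.0], 'T_tool_cam': [[0.001, -0.309, 0.951, -0.124], [1.0, -0.0, -0.001, -0.001], [0.001, 0.951, 0.309, -0.081], [0.0, 0.0, 0.0, 1.0]]}
{'t': 0.15, 'qpos': array([ 1.17110859e+00,  2.64548928e-01,  1.60503948e+00, -6.71220964e-06,
        1.27374060e+00, -3.68717313e-02]), 'qvel': array([-0.00051986, -0.00103132, -0.00402281, -0.00060754,  0.00131401,
        0.00029286]), 'joint_efforts': array([ 5.78357212e-04, -5.02842700e+01, -3.57473552e+01,  7.27342442e-02,
        2.48147990e-02, -1.02488671e-04]), 'tool_pos': array([0.23934754, 0.63058691, 0.25970626]), 'tool_rot': array([ 0.28334656,  1.55235608, -0.28602364]), 'ft_force': array([-0.03468784, -0.59454668,  0.45615567]), 'wrist_torque': array([ 0.00127558, -0.07199747, -0.02081078]), 'gripper_width': 0.08817654109383795}
```

View pics/scene0.png

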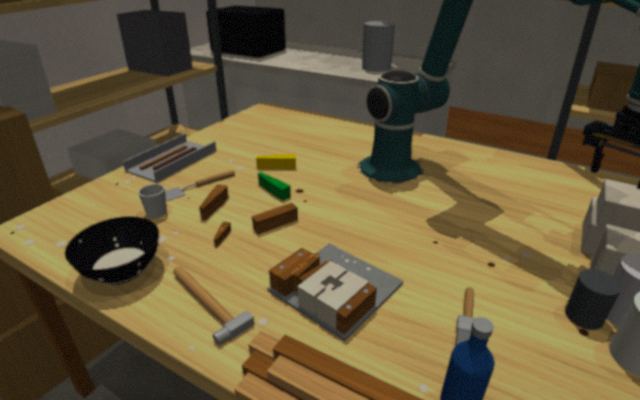

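View pics/top0.png

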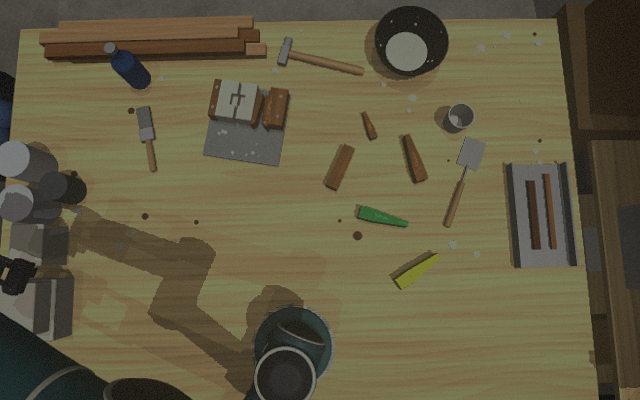

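View pics/wrist0.png

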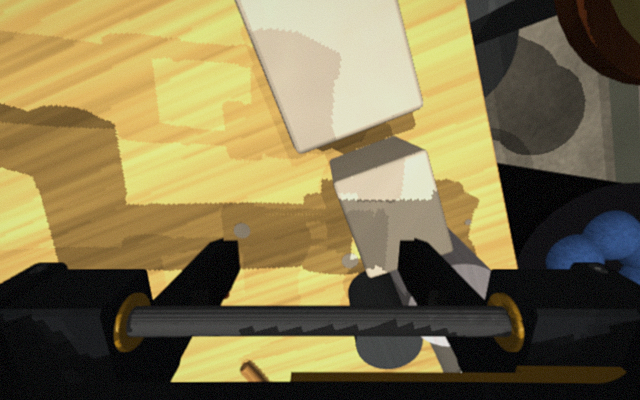

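Candidates in the top view:
- Tapered brown piece at (413,158), about 50 px long.
- Small brown wedge at (369,125).
- Untapered offcut at (339,167).
- Green piece at (382,216) and yellow at (415,270), both the wrong colour.

The piece at (413,158) fits best: it is long, brown and tapered. I'll enlarge it and measure.

```bash
sed -i "s/np.array(m\['rotation'\])/(lambda r: R.from_rotvec(r).as_matrix() if r.size==3 else r)(np.array(m['rotation']))/" h.py
python3 - <<'E'
from h import *
im=cv2.imread('pics/top0.png')
cv2.imwrite('pics/crop_w.png',cv2.resize(im[100:220,310:450],None,fx=5,fy=5,interpolation=cv2.INTER_CUBIC)[:600,:700])
cv2.imwrite('pics/crop_f.png',cv2.resize(im[70:175,190:300],None,fx=5.5,fy=5.5,interpolation=cv2.INTER_CUBIC))
c=cam('top')
print(proj(c,[[0,0,0],[.5,0,0],[.5,.2,0]]))
hsv=cv2.cvtColor(im,cv2.COLOR_BGR2HSV)
print(hsv[158,413],hsv[125,369],hsv[167,339],hsv[158,440])
sub=im[100:220,310:450].astype(int)
m=((hsv[...,2]<130)&(hsv[...,0]<16)&(hsv[...,1]>100)).astype(np.uint8)
cs,_=cv2.findContours(m,cv2.RETR_EXTERNAL,cv2.CHAIN_APPROX_NONE)
for k in cs:
    if cv2.contourArea(k)<60: continue
    (x,y),wh,a=cv2.minAreaRect(k)
    if not(200<x<460 and 80<y<230):continue
    P=onplane(c,cv2.boxPoints(((x,y),wh,a)),.04)
    print(np.round((x,y)),np.round(np.linalg.norm(P[0]-P[1]),3),np.round(np.linalg.norm(P[2]-P[1]),3),onplane(c,[[x,y]],.04).round(3))
E
```

```text
[[292.48228227 345.42684027]
 [290.05763679 168.93665164]
 [222.040691   170.38429087]]
[ 16 129  85] [ 15 133 117] [ 16 132  89] [ 25  84 127]
[340. 167.] 0.125 0.033 [[ 0.495 -0.144  0.04 ]]
[416. 163.] 0.032 0.101 [[ 0.501 -0.363  0.04 ]]
[257. 109.] 0.095 0.023 [[0.672 0.092 0.04 ]]
[275. 107.] 0.119 0.064 [[0.675 0.04  0.04 ]]
[214.  97.] 0.11 0.02 [[0.711 0.218 0.04 ]]
```

View pics/crop_w.png

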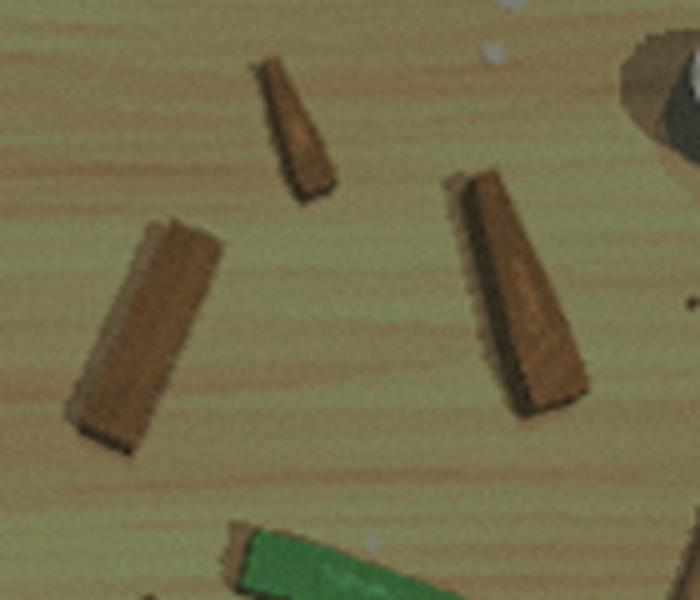

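View pics/crop_f.png

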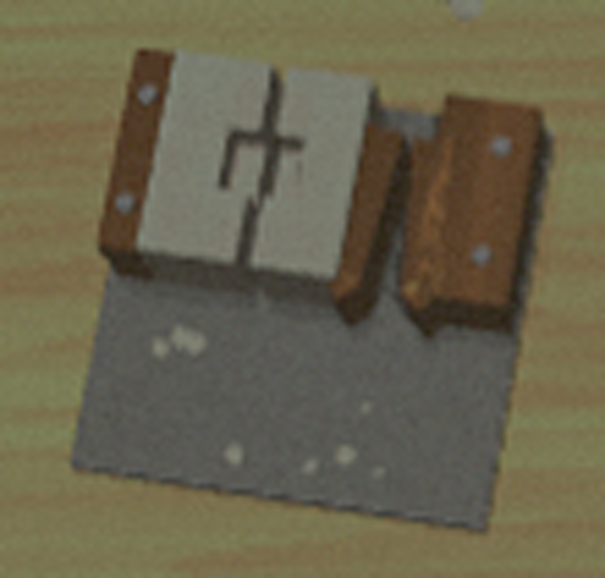

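The crop confirms it. The piece at (413,158) tapers from butt at the bottom, near crop (560,400), to thin end near crop (485,175). It is long, with its thin end pointing away from the robot. The piece upper left is the short wedge and the left one is the untapered offcut. In the frame crop, the gap opens toward the bare board, with its mouth near crop (385,310). Next I'll get coarse poses, then plan wrist views.

```bash
python3 - <<'E'
from h import *
c=cam('top')
f=lambda pts,o,s:(np.array(pts,float)+.5)/s-.5+np.array(o)
P=onplane(c,f([[535,407],[588,389],[495,172],[473,180]],(310,100),5),.044)
print('wedge',P.round(4).tolist())
b=(P[0]+P[1])/2;t=(P[2]+P[3])/2;u=(t-b)/np.linalg.norm(t-b);print('len',np.linalg.norm(t-b),'butt w',np.linalg.norm(P[0]-P[1]),'ang',np.degrees(np.arctan2(u[1],u[0])),'origin',b+.02*u)
B=onplane(c,f([[73,468],[488,530]],(190,70),5.5),.010);d=B[0]-B[1]
print('board',B.round(4).tolist(),np.linalg.norm(d),'x ang',np.degrees(np.arctan2(d[1],d[0]))-90)
# cheek top rect z=.06 ; lips
C=onplane(c,f([[543,112],[447,95],[513,318],[413,300],[350,303],[335,275],[140,250]],(190,70),5.5),.060);print(C.round(4))
s=ctrl.get_state();M=R.from_rotvec(s['tool_rot']).as_matrix();print(M.round(3),s['tool_pos'])
print('cam',cam('wrist')[2],cam('wrist')[3].round(2).tolist())
E
```

```text
wedge [[0.4483, -0.3598, 0.044], [0.458, -0.3906, 0.044], [0.5861, -0.3447, 0.044], [0.5816, -0.3317, 0.044]]
len 0.13588528878413228 butt w 0.032303283195398 ang 15.80875786675643 origin [ 0.47237182 -0.36975284  0.044     ]
board [[0.5461, 0.2548, 0.01], [0.5075, 0.0336, 0.01]] 0.2245244940421567 x ang -9.914809599812457
[[ 0.7196 -0.0011  0.06  ]
 [ 0.73    0.0491  0.06  ]
 [ 0.6079  0.0156  0.06  ]
 [ 0.6187  0.0672  0.06  ]
 [ 0.6178  0.0998  0.06  ]
 [ 0.633   0.1076  0.06  ]
 [ 0.6488  0.2089  0.06  ]]
[[-0.001  0.355  0.935]
 [-0.002  0.935 -0.355]
 [-1.    -0.002 -0.   ]] [0.23934754 0.63058691 0.25970626]
cam [0.16369167 0.65892803 0.3836409 ] [[0.36, 0.89, 0.29], [0.93, -0.34, -0.11], [-0.0, 0.31, -0.95]]
```

```bash
python3 -m pendant '[{"wx":-5,"ty":-19.4,"tz":25,"grip":1},{"wx":-5,"ty":-19.4,"tz":25,"grip":1},{"wx":-5,"ty":-19.4,"tz":25,"grip":1},{"wx":-5,"ty":-19.4,"tz":25,"grip":1},{"wx":-5,"ty":-19.4,"tz":25,"grip":1},{"wx":-10.9,"ty":-38.8,"tz":50,"grip":1},{"wx":-10.9,"ty":-38.8,"tz":50,"grip":1},{"wx":-10.9,"ty":-38.8,"tz":50,"grip":1},{"wx":-10.9,"ty":-38.8,"tz":50,"grip":1},{"wx":-10.9,"ty":-38.8,"tz":50,"grip":1},{"wx":-10.9,"ty":-38.8,"tz":50,"grip":1},{"wx":-10.9,"ty":-38.8,"tz":50,"grip":1},{"wx":-10.9,"ty":-38.8,"tz":50,"grip":1}]'
python3 - <<'E'
from h import *
import pickle
s=ctrl.get_state();im=ctrl.capture('wrist');pickle.dump((s,im),open('f1.pkl','wb'));cv2.imwrite('pics/wf1.png',im);print(s['t'],s['tool_pos'],s['qvel'].round(3))
E
```

```text
0.15 [0.23934754 0.63058691 0.25970626] [-0.001 -0.001 -0.004 -0.001  0.001  0.   ]$[0]: bad value
```

View pics/wf1.png

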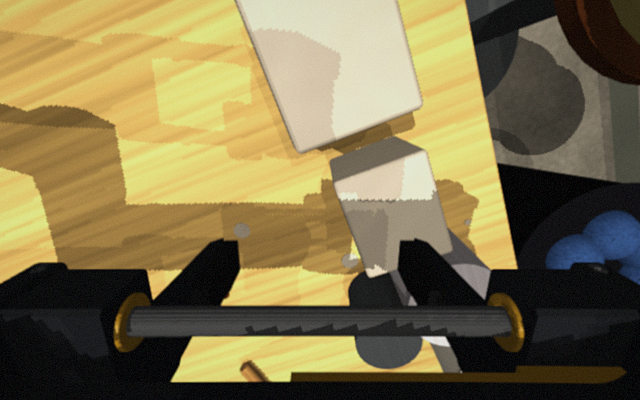

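The arm hasn't moved: the picture is unchanged and the call was refused with "bad value". I'll retry with all seven keys in a row.

```bash
python3 -m pendant '[{"wx":-5,"wy":0,"wz":0,"tx":0,"ty":-4,"tz":5,"grip":1}]'; python3 -m pendant --help | head -20
```

```text
t: 0.32
tool_pos: [0.2701, 0.5789, 0.2599]
tool_rot: [0.212, 1.561, -0.211]
ft_force: [0.1, -1.3, 0.2]
gripper_width: 0.0879invalid input: not JSON, or not a number
```

```bash
python3 -m pendant '[{"wx":-3,"wy":0,"wz":0,"tx":0,"ty":-19.3,"tz":21,"grip":1},{"wx":-3,"wy":0,"wz":0,"tx":0,"ty":-19.3,"tz":21,"grip":1},{"wx":-3,"wy":0,"wz":0,"tx":0,"ty":-19.3,"tz":21,"grip":1},{"wx":-3,"wy":0,"wz":0,"tx":0,"ty":-19.3,"tz":21,"grip":1},{"wx":-5.9,"wy":0,"wz":0,"tx":0,"ty":-38.6,"tz":41.9,"grip":1},{"wx":-5.9,"wy":0,"wz":0,"tx":0,"ty":-38.6,"tz":41.9,"grip":1},{"wx":-5.9,"wy":0,"wz":0,"tx":0,"ty":-38.6,"tz":41.9,"grip":1},{"wx":-5.9,"wy":0,"wz":0,"tx":0,"ty":-38.6,"tz":41.9,"grip":1},{"wx":-5.9,"wy":0,"wz":0,"tx":0,"ty":-38.6,"tz":41.9,"grip":1},{"wx":-5.9,"wy":0,"wz":0,"tx":0,"ty":-38.6,"tz":41.9,"grip":1},{"wx":-5.9,"wy":0,"wz":0,"tx":0,"ty":-38.6,"tz":41.9,"grip":1},{"wx":-5.9,"wy":0,"wz":0,"tx":0,"ty":-38.6,"tz":41.9,"grip":1}]'
python3 - <<'E'
from h import *
import pickle
s=ctrl.get_state();im=ctrl.capture('wrist');pickle.dump((s,im),open('f1.pkl','wb'));cv2.imwrite('pics/wf2.png',im);print(s['t'],s['tool_pos'],s['qvel'].round(3))
E
```

```text
t: 1.82
tool_pos: [0.5687, 0.0931, 0.2605]
tool_rot: [0.135, 1.567, -0.134]
ft_force: [0.3, -0.4, 0.1]
gripper_width: 0.0884
1.825 [0.5687194  0.09312416 0.26052047] [ 0.01  -0.006  0.001 -0.003 -0.002 -0.002]
```

View pics/wf2.png

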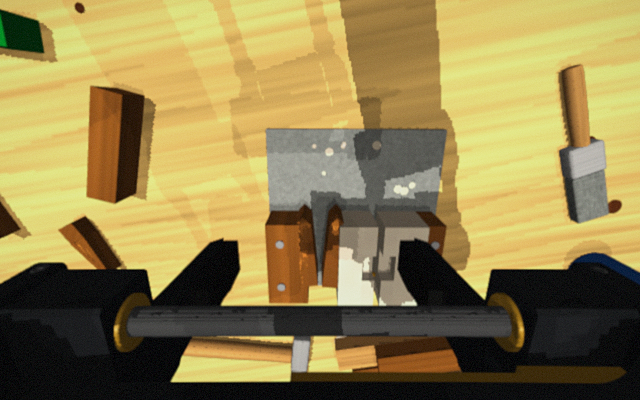

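```bash
python3 - <<'E'
from h import *
im=cv2.imread('pics/wf2.png')
cv2.imwrite('pics/wf2c.png',cv2.resize(im[118:298,258:453],None,fx=4,fy=3.33*4/3.33,interpolation=cv2.INTER_CUBIC)[:600])
cv2.imwrite('pics/wf2d.png',cv2.resize(im[195:300,285:385],None,fx=5.7,fy=5.7,interpolation=cv2.INTER_CUBIC)[:600])
E
```

```text
(no output)
```

View pics/wf2c.png

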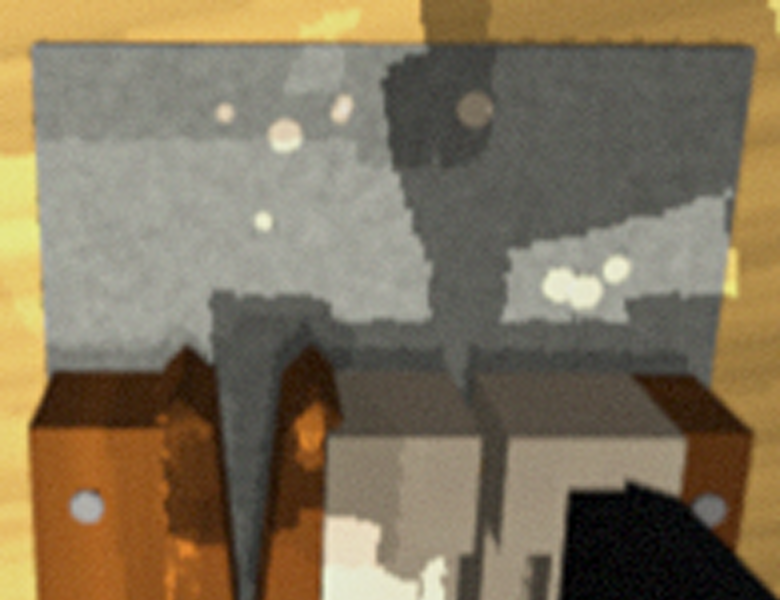

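View pics/wf2d.png

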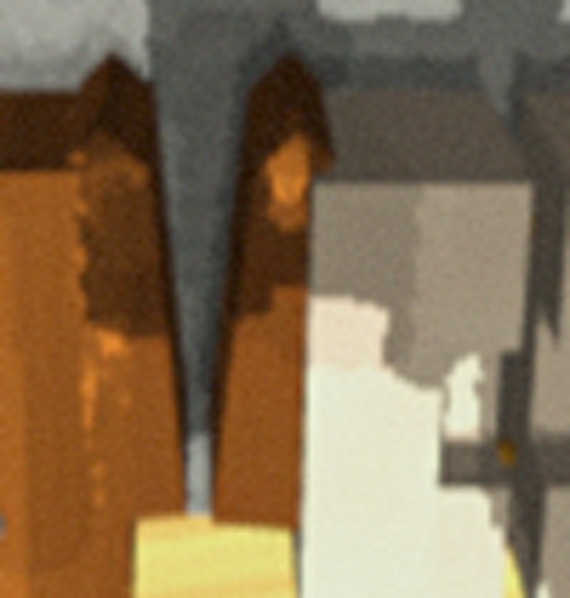

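```bash
python3 - <<'E'
from h import *
import pickle
s,im=pickle.load(open('f1.pkl','rb'));c=cam('wrist',s)
f=lambda pts,o,sc:(np.array(pts,float)+.5)/sc-.5+np.array(o)
B=onplane(c,f([[34,44],[755,47]],(258,118),4),.010);d=B[1]-B[0];print('board',B.round(4).tolist(),np.linalg.norm(d),np.degrees(np.arctan2(d[1],d[0]))-90)
# gap floor edges per row: intensity profile in d crop
L=onplane(c,f([[158,130],[172,280],[187,430]],(285,195),5.7),.010)
Rr=onplane(c,f([[243,130],[229,280],[214,430]],(285,195),5.7),.010)
a=np.radians(-9.9);u=np.array([np.cos(a),np.sin(a)]);v=np.array([-u[1],u[0]])
for q,w in zip(L,Rr):
    print('x from front',((q+w)[:2]/2-B[0,:2])@u,'y from right',((q+w)[:2]/2-B[0,:2])@v,'w',(w-q)[:2]@v, ((q+w)/2).round(4))
for n,px,z in [('cheekL front bottom',[50,373],.01),('cheek lip tip',[187,347],.01),('mould lip tip',[310,347],.01),('cheek top front',[100,428],.06),('mould top front',[400,437],.065)]:
    q=onplane(c,f([px],(258,118),4),z)[0];print(n,q.round(4),(q[:2]-B[0,:2])@u,(q[:2]-B[0,:2])@v)
E
```

```text
board [[0.5091, 0.0373, 0.01], [0.5481, 0.2562, 0.01]] 0.22235550719330188 -10.112707719681552
x from front 0.11767795793183485 y from right 0.06651319640429075 w 0.020258884952076027 [0.6364 0.0826 0.01  ]
x from front 0.15723129112572723 y from right 0.06661117129255525 w 0.013994203019601094 [0.6754 0.0759 0.01  ]
x from front 0.19921500961186125 y from right 0.06671476144476837 w 0.006833002358258571 [0.7168 0.0688 0.01  ]
cheekL front bottom [0.6157 0.0182 0.01  ] 0.10830070833593916 -0.00043782358481872226
cheek lip tip [0.6144 0.0654 0.01  ] 0.09897327209065752 0.04586101457245721
mould lip tip [0.6215 0.106  0.01  ] 0.09892760125323702 0.08703672049223023
cheek top front [0.6183 0.0408 0.06  ] 0.10700285654901084 0.02220846287041784
mould top front [0.6341 0.1277 0.065 ] 0.10762103499267892 0.11059373288664368
```

```bash
python3 - <<'E'
from h import *
s=ctrl.get_state();print(s['qpos'].round(3),s['tool_pos'])
M=R.from_rotvec(s['tool_rot']).as_matrix();print(M.round(4))
E
```

```text
[ 0.119  0.079  1.819  0.     1.244 -1.281] [0.56872164 0.09327876 0.26062363]
[[-4.000e-04  1.698e-01  9.855e-01]
 [ 4.000e-04  9.855e-01 -1.698e-01]
 [-1.000e+00  3.000e-04 -5.000e-04]]
```

```bash
python3 -m pendant '[{"wx":10,"wy":0,"wz":0,"tx":0,"ty":-4,"tz":0,"grip":1},{"wx":20,"wy":0,"wz":0,"tx":0,"ty":-8,"tz":0,"grip":1},{"wx":30,"wy":0,"wz":0,"tx":0,"ty":-12,"tz":0,"grip":1},{"wx":40,"wy":0,"wz":0,"tx":0,"ty":-16,"tz":0,"grip":1},{"wx":50,"wy":0,"wz":0,"tx":0,"ty":-20,"tz":0,"grip":1},{"wx":60,"wy":0,"wz":0,"tx":0,"ty":-24,"tz":-1,"grip":1},{"wx":70,"wy":0,"wz":0,"tx":0,"ty":-28,"tz":-1,"grip":1},{"wx":80,"wy":0,"wz":0,"tx":0,"ty":-32,"tz":-1,"grip":1},{"wx":90,"wy":0,"wz":0,"tx":0,"ty":-36,"tz":-1,"grip":1},{"wx":100,"wy":0,"wz":0,"tx":0,"ty":-40,"tz":-1,"grip":1},{"wx":110,"wy":0,"wz":0,"tx":0,"ty":-43,"tz":-1,"grip":1},{"wx":120,"wy":0,"wz":0,"tx":0,"ty":-45,"tz":-1.8,"grip":1},{"wx":130,"wy":0,"wz":0,"tx":0,"ty":-47,"tz":-1.8,"grip":1},{"wx":140,"wy":0,"wz":0,"tx":2,"ty":-47,"tz":-1.8,"grip":1},{"wx":150,"wy":0,"wz":0,"tx":2,"ty":-47,"tz":-1.8,"grip":1},{"wx":154.4,"wy":0,"wz":0,"tx":2,"ty":-47,"tz":-1.8,"grip":1},{"wx":154.4,"wy":0,"wz":0,"tx":2,"ty":-47,"tz":-1.8,"grip":1},{"wx":154.4,"wy":0,"wz":0,"tx":2,"ty":-47,"tz":-1.8,"grip":1}]'
python3 - <<'E'
from h import *
import pickle
s=ctrl.get_state();im=ctrl.capture('wrist');pickle.dump((s,im),open('w1.pkl','wb'));cv2.imwrite('pics/ww1.png',im);print(s['t'],s['tool_pos'],s['qpos'].round(3),s['qvel'].round(3))
E
```

```text
t: 4.12
tool_pos: [0.4715, -0.3673, 0.2409]
tool_rot: [2.073, 0.289, -2.073]
ft_force: [0.4, 0.9, 0.7]
gripper_width: 0.0881
4.125 [ 0.47153443 -0.36725925  0.24085474] [-0.703  0.132  1.798  0.     1.212  0.59 ] [-0.007  0.002 -0.002 -0.001  0.     0.004]
```

View pics/ww1.png

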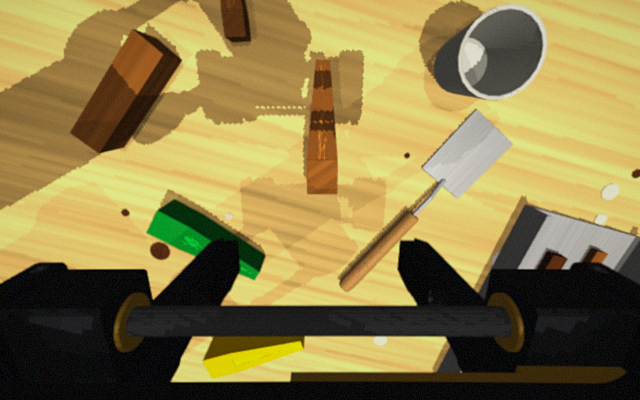

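The wedge is at columns 307–338, rows 60–193. Its butt is at row ~193 and its thin end at row ~60. I'll take an enlarged crop to get corners.

```bash
python3 - <<'E'
import cv2
im=cv2.imread('pics/ww1.png')
cv2.imwrite('pics/ww1c.png',cv2.resize(im[50:200,270:370],None,fx=4,fy=4,interpolation=cv2.INTER_CUBIC))
E
```

```text
(no output)
```

View pics/ww1c.png

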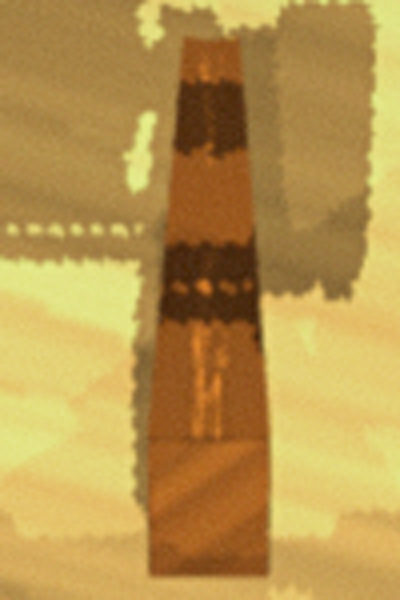

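```bash
python3 - <<'E'
from h import *
import pickle
s,im=pickle.load(open('w1.pkl','rb'));c=cam('wrist',s)
f=lambda pts,o,sc:(np.array(pts,float)+.5)/sc-.5+np.array(o)
P=onplane(c,f([[150,576],[270,576],[241,38],[184,38],[150,438],[268,438]],(270,50),4),.044)
m=lambda i,j:(P[i]+P[j])/2
b,t,k=m(0,1),m(2,3),m(4,5);u=(t-b)/np.linalg.norm(t-b)
print('len',np.linalg.norm(t-b),'shank',np.linalg.norm(k-b),'w',np.linalg.norm(P[0]-P[1]),'tw',np.linalg.norm(P[2]-P[3]))
yaw=np.degrees(np.arctan2(u[1],u[0]));o=t-.12*u;print('yaw',yaw,o,b+.02*u)
M=R.from_rotvec(s['tool_rot']).as_matrix();ty=np.degrees(np.arctan2(M[1,2],M[0,2]))
print('tool z yaw',ty,'delta tool frame',M.T@(np.r_[(o+b+.02*u)[:2]/2,.029]-s['tool_pos']))
print(M.round(4))
E
```

```text
len 0.13884796776520586 shank 0.0394830975179291 w 0.03403466950840935 tw 0.014048067996860885
yaw 15.810201507038292 [ 0.47207158 -0.37187403  0.044     ] [ 0.47318003 -0.37156015  0.044     ]
tool z yaw -164.13031549234174 delta tool frame [2.11855081e-01 4.56938317e-03 1.98636398e-04]
[[ 2.000e-04  2.735e-01 -9.619e-01]
 [-0.000e+00 -9.619e-01 -2.735e-01]
 [-1.000e+00  1.000e-04 -1.000e-04]]
```

```bash
python3 -m pendant '[{"wx":0,"wy":0,"wz":0,"tx":5,"ty":0.46,"tz":0,"grip":1},{"wx":0,"wy":0,"wz":0,"tx":10,"ty":0.46,"tz":0,"grip":1},{"wx":0,"wy":0,"wz":0,"tx":15,"ty":0.46,"tz":0,"grip":1},{"wx":0,"wy":0,"wz":0,"tx":18.5,"ty":0.46,"tz":0,"grip":1},{"wx":0,"wy":0,"wz":0,"tx":20.5,"ty":0.46,"tz":0,"grip":1},{"wx":0,"wy":0,"wz":0,"tx":21.2,"ty":0.46,"tz":0,"grip":1},{"wx":0,"wy":0,"wz":0,"tx":21.2,"ty":0.46,"tz":0,"grip":1},{"wx":0,"wy":0,"wz":0,"tx":21.2,"ty":0.46,"tz":0,"grip":-1},{"wx":0,"wy":0,"wz":0,"tx":21.2,"ty":0.46,"tz":0,"grip":-1},{"wx":0,"wy":0,"wz":0,"tx":21.2,"ty":0.46,"tz":0,"grip":-1},{"wx":0,"wy":0,"wz":0,"tx":21.2,"ty":0.46,"tz":0,"grip":-1},{"wx":0,"wy":0,"wz":0,"tx":21.2,"ty":0.46,"tz":0,"grip":-1},{"wx":0,"wy":0,"wz":0,"tx":21.2,"ty":0.46,"tz":0,"grip":-1}]' 35
```

```text
t: 5.8
tool_pos: [0.4723, -0.3725, 0.0287]
tool_rot: [2.075, 0.286, -2.075]
ft_force: [-0.2, -0.7, 0.4]
gripper_width: 0.0337
```

```bash
python3 -m pendant '[{"wx":0,"wy":0,"wz":0,"tx":-4,"ty":0,"tz":0,"grip":-1},{"wx":0,"wy":0,"wz":0,"tx":-8,"ty":0,"tz":0,"grip":-1},{"wx":0,"wy":0,"wz":0,"tx":-12,"ty":0,"tz":0,"grip":-1},{"wx":3,"wy":0,"wz":0,"tx":-12,"ty":-5.1,"tz":-1.7,"grip":-1},{"wx":6,"wy":0,"wz":0,"tx":-12,"ty":-10.1,"tz":-3.4,"grip":-1},{"wx":9,"wy":0,"wz":0,"tx":-12,"ty":-15.2,"tz":-5,"grip":-1},{"wx":12,"wy":0,"wz":0,"tx":-12,"ty":-20.3,"tz":-6.7,"grip":-1},{"wx":15,"wy":0,"wz":0,"tx":-12,"ty":-25.4,"tz":-8.4,"grip":-1},{"wx":18,"wy":0,"wz":0,"tx":-12,"ty":-30.4,"tz":-10.1,"grip":-1},{"wx":21,"wy":0,"wz":0,"tx":-12,"ty":-35.5,"tz":-11.8,"grip":-1},{"wx":24,"wy":0,"wz":0,"tx":-12,"ty":-40.6,"tz":-13.5,"grip":-1},{"wx":25.8,"wy":0,"wz":0,"tx":-12,"ty":-45.6,"tz":-15.1,"grip":-1},{"wx":25.8,"wy":0,"wz":0,"tx":-12,"ty":-45.6,"tz":-15.1,"grip":-1},{"wx":25.8,"wy":0,"wz":0,"tx":-12,"ty":-45.6,"tz":-15.1,"grip":-1},{"wx":25.8,"wy":0,"wz":0,"tx":-12,"ty":-45.6,"tz":-15.1,"grip":-1}]'
python3 - <<'E'
from h import *
import pickle
s=ctrl.get_state();im=ctrl.capture('wrist');pickle.dump((s,im),open('p1.pkl','wb'));cv2.imwrite('pics/p1.png',im);print(s['t'],s['tool_pos'],s['qpos'].round(3),s['qvel'].round(3))
M=R.from_rotvec(s['tool_rot']).as_matrix();print(np.degrees(np.arctan2(M[1,2],M[0,2])))
cv2.imwrite('pics/p1c.png',cv2.resize(im[0:250,225:425],None,fx=3,fy=2.4,interpolation=cv2.INTER_CUBIC))
E
```

```text
t: 7.68
tool_pos: [0.494, 0.1061, 0.1484]
tool_rot: [-2.128, 0.19, 2.129]
ft_force: [0.4, 0.5, -0.3]
gripper_width: 0.0336
7.675 [0.49398401 0.10608045 0.14844617] [ 0.162  0.044  2.076 -0.     1.023  1.911] [-0.009 -0.001 -0.001  0.004 -0.001  0.003]
169.83414430582116
```

View pics/p1.png

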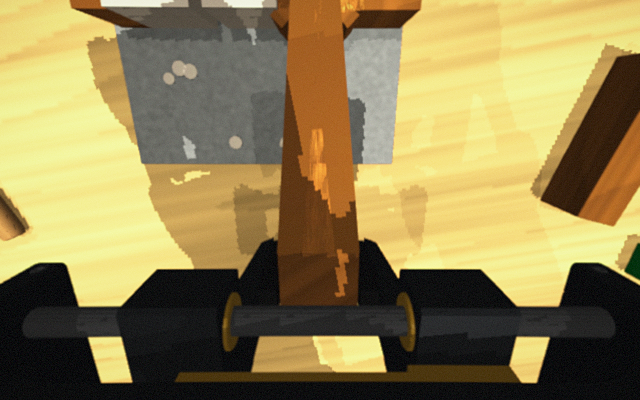

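View pics/p1c.png

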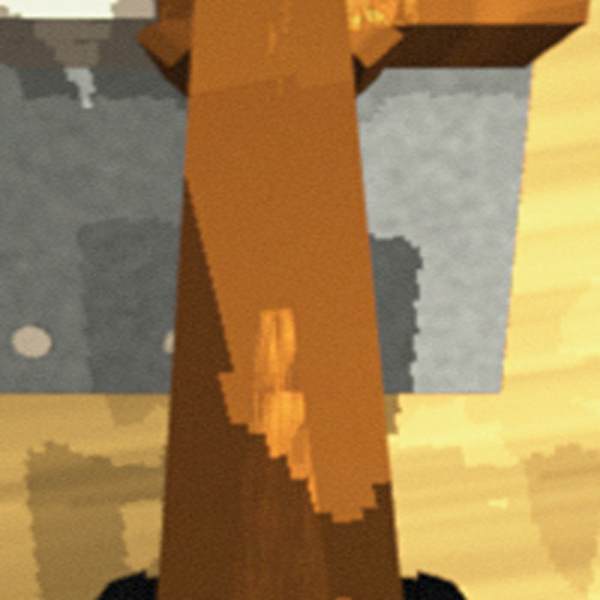

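```bash
python3 - <<'E'
from h import *
import pickle
s,im=pickle.load(open('p1.pkl','rb'));c=cam('wrist',s)
B=onplane(c,[[393.5,163],[141.5,163]],.010);d=B[1]-B[0];print('board',B.round(4).tolist(),np.linalg.norm(d),np.degrees(np.arctan2(d[1],d[0]))-90)
M=R.from_rotvec(s['tool_rot']).as_matrix()
# wedge top edges, in tool coords: plane z = tool z +.0153
g=cv2.cvtColor(im,cv2.COLOR_BGR2HSV)
for r in (20,60,110,140,250,280):
    print(r,[int(x) for x in g[r,270:370:4,0]],[int(x) for x in g[r,270:370:4,2]])
E
```

```text
board [[0.509, 0.0342, 0.01], [0.5488, 0.256, 0.01]] 0.2253466771429383 -10.179999327175409
20 [21, 15, 15, 14, 14, 15, 14, 14, 15, 14, 15, 14, 15, 15, 15, 14, 15, 14, 14, 15, 14, 13, 14, 16, 14] [84, 79, 109, 113, 115, 173, 172, 175, 169, 171, 171, 181, 176, 177, 173, 173, 170, 175, 184, 168, 167, 133, 63, 62, 65]
60 [30, 36, 30, 34, 12, 14, 15, 13, 13, 15, 14, 14, 14, 14, 14, 14, 14, 15, 13, 44, 39, 33, 27, 30, 27] [112, 112, 118, 111, 125, 164, 166, 166, 164, 163, 168, 163, 162, 168, 164, 170, 170, 168, 168, 182, 177, 176, 172, 182, 173]
110 [23, 34, 38, 45, 14, 12, 14, 14, 15, 14, 14, 14, 14, 14, 15, 14, 14, 14, 14, 14, 60, 27, 30, 30, 41] [104, 93, 97, 97, 89, 94, 141, 172, 172, 173, 171, 171, 170, 171, 173, 171, 174, 173, 172, 170, 95, 104, 91, 94, 175]
140 [23, 20, 40, 19, 16, 16, 13, 13, 15, 14, 15, 15, 15, 16, 15, 15, 15, 15, 15, 15, 14, 30, 34, 30, 27] [94, 96, 96, 159, 91, 89, 95, 88, 178, 178, 186, 224, 209, 243, 175, 174, 175, 174, 174, 175, 165, 98, 99, 115, 180]
250 [135, 135, 16, 15, 12, 14, 13, 14, 14, 15, 13, 14, 13, 14, 13, 13, 16, 14, 13, 14, 15, 14, 15, 105, 95] [14, 9, 90, 93, 99, 93, 95, 94, 98, 101, 108, 105, 101, 100, 110, 107, 90, 177, 113, 97, 95, 96, 85, 2, 14]
280 [15, 0, 11, 14, 15, 13, 15, 14, 12, 13, 11, 12, 13, 16, 13, 16, 12, 14, 14, 14, 15, 14, 16, 120, 75] [15, 18, 35, 74, 74, 81, 82, 85, 80, 86, 86, 78, 74, 71, 70, 76, 74, 157, 167, 159, 79, 80, 32, 11, 12]
```

```bash
python3 -m pendant '[{"wx":0,"wy":0,"wz":0,"tx":4,"ty":-0.07,"tz":0.5,"grip":-1},{"wx":0,"wy":0,"wz":0,"tx":7.5,"ty":-0.07,"tz":0.5,"grip":-1},{"wx":0,"wy":0,"wz":0,"tx":9.5,"ty":-0.07,"tz":0.5,"grip":-1},{"wx":0,"wy":0,"wz":0,"tx":10.5,"ty":-0.07,"tz":0.5,"grip":-1},{"wx":0,"wy":0,"wz":0,"tx":10.8,"ty":-0.07,"tz":0.5,"grip":-1},{"wx":0,"wy":0,"wz":0,"tx":10.8,"ty":-0.07,"tz":0.5,"grip":-1},{"wx":0,"wy":0,"wz":0,"tx":10.8,"ty":-0.07,"tz":0.5,"grip":-1}]'
python3 - <<'E'
from h import *
import pickle
s=ctrl.get_state();im=ctrl.capture('wrist');t=ctrl.capture('top');sc=ctrl.capture('scene');pickle.dump((s,im),open('p2.pkl','wb'));cv2.imwrite('pics/p2.png',im)
cv2.imwrite('pics/p2t.png',cv2.resize(t[60:200,180:320],None,fx=4,fy=4,interpolation=cv2.INTER_CUBIC))
cv2.imwrite('pics/p2s.png',cv2.resize(sc[200:360,240:420],None,fx=3.7,fy=3.7,interpolation=cv2.INTER_CUBIC))
print(s['t'],s['tool_pos'],s['ft_force'])
E
```

```text
t: 8.6
tool_pos: [0.4903, 0.1089, 0.0417]
tool_rot: [-2.131, 0.188, 2.127]
ft_force: [0.5, 0.5, -1.7]
gripper_width: 0.0339
8.6 [0.49029863 0.10894473 0.04171123] [ 0.45341662  0.4961904  -1.69650751]
```

View pics/p2.png

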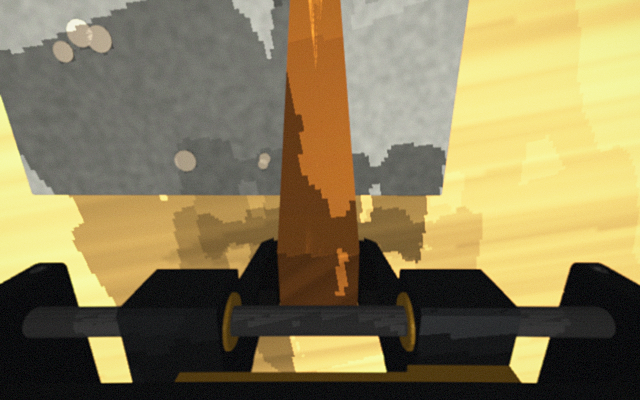

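View pics/p2t.png

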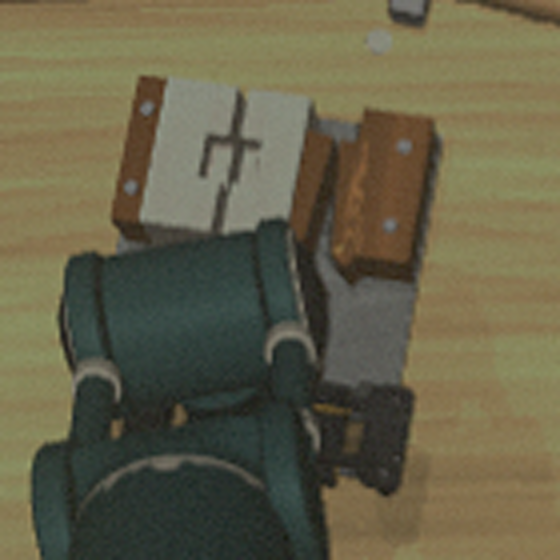

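View pics/p2s.png

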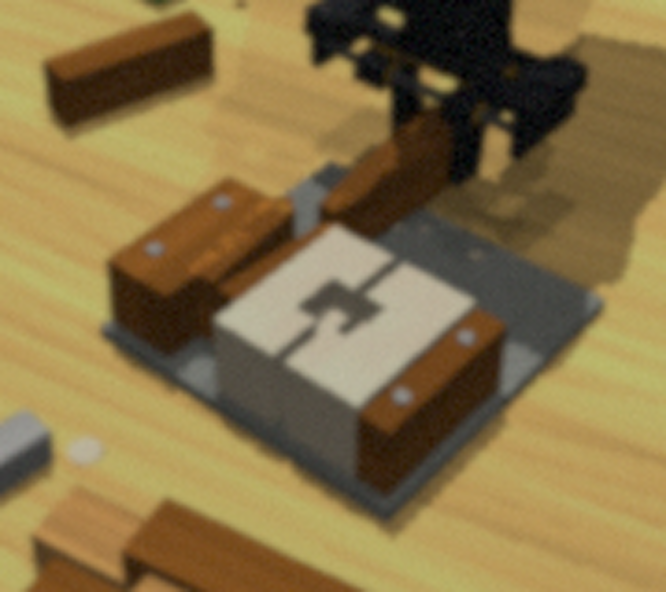

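```bash
cat > g.py <<'E'
from h import *
def rel(s,mouth=(.6264,.0835),yaw=-10.05):
    a=np.radians(yaw);u=np.array([np.cos(a),np.sin(a)]);v=np.array([-u[1],u[0]])
    M=R.from_rotvec(s['tool_rot']).as_matrix();d=np.array(s['tool_pos'])[:2]-mouth
    print('t',round(s['t'],2),'origin x %.1f y %.1f mm, tip x %.1f, z %.1f'%(d@u*1e3,d@v*1e3,d@u*1e3+120,s['tool_pos'][2]*1e3),'wedge yaw %.2f'%(np.degrees(np.arctan2(-M[1,2],-M[0,2]))),'F uv z',(s['ft_force'][:2]@u).round(1),(s['ft_force'][:2]@v).round(1),s['ft_force'][2].round(1))
    print('tool down',M[:,0].round(3), 'u in tool',(M.T@np.r_[u,0]).round(3),'grip',s['gripper_width'])
E
python3 - <<'E'
from g import *
import pickle
s,im=pickle.load(open('p2.pkl','rb'));c=cam('wrist',s)
B=onplane(c,[[441,195],[33,195]],.010);d=B[1]-B[0];print('board',B.round(4).tolist(),np.linalg.norm(d),np.degrees(np.arctan2(d[1],d[0]))-90,B.mean(0))
rel(ctrl.get_state())
E
```

```text
board [[0.5092, 0.0365, 0.01], [0.5484, 0.2561, 0.01]] 0.2230883573492186 -10.11852851288323 [0.5287689  0.14630902 0.01      ]
t 8.75 origin x -138.9 y 1.3 mm, tip x -18.9, z 41.4 wedge yaw -10.08 F uv z -0.5 0.1 -1.4
tool down [ 0.001  0.    -1.   ] u in tool [ 0.001 -0.    -1.   ] grip 0.03404502579189762
```

```bash
python3 -m pendant '[{"wx":0,"wy":0,"wz":0,"tx":0.15,"ty":0.1,"tz":-0.5,"grip":-1},{"wx":0,"wy":0,"wz":0,"tx":0.15,"ty":0.1,"tz":-1,"grip":-1},{"wx":0,"wy":0,"wz":0,"tx":0.15,"ty":0.1,"tz":-1.5,"grip":-1},{"wx":0,"wy":0,"wz":0,"tx":0.15,"ty":0.1,"tz":-2,"grip":-1},{"wx":0,"wy":0,"wz":0,"tx":0.15,"ty":0.1,"tz":-2.5,"grip":-1},{"wx":0,"wy":0,"wz":0,"tx":0.15,"ty":0.1,"tz":-3,"grip":-1},{"wx":0,"wy":0,"wz":0,"tx":0.15,"ty":0.1,"tz":-3,"grip":-1},{"wx":0,"wy":0,"wz":0,"tx":0.15,"ty":0.1,"tz":-3,"grip":-1}]'
python3 -c "
from g import *
rel(ctrl.get_state())"
```

```text
t: 9.75
tool_pos: [0.5186, 0.1026, 0.0391]
tool_rot: [-2.129, 0.188, 2.13]
ft_force: [-0.6, 0.2, -0.7]
gripper_width: 0.0337
t 9.75 origin x -109.5 y 0.0 mm, tip x 10.5, z 39.1 wedge yaw -10.09 F uv z -0.6 0.1 -0.7
tool down [-0. -0. -1.] u in tool [-0.    -0.001 -1.   ] grip 0.033749701744872095
```

Tip is 10 mm into the gap with no contact. I'll go on to about +28 mm and lower onto the board.

```bash
python3 -m pendant '[{"wx":0,"wy":0,"wz":0,"tx":0,"ty":0,"tz":-0.4,"grip":-1},{"wx":0,"wy":0,"wz":0,"tx":0,"ty":0,"tz":-0.8,"grip":-1},{"wx":0,"wy":0,"wz":0,"tx":0,"ty":0,"tz":-1.2,"grip":-1},{"wx":0,"wy":0,"wz":0,"tx":0,"ty":0,"tz":-1.6,"grip":-1},{"wx":0,"wy":0,"wz":0,"tx":0.1,"ty":0,"tz":-1.6,"grip":-1},{"wx":0,"wy":0,"wz":0,"tx":0.15,"ty":0,"tz":-1.6,"grip":-1},{"wx":0,"wy":0,"wz":0,"tx":0.15,"ty":0,"tz":-1.6,"grip":-1}]'
python3 - <<'E'
from g import *
s=ctrl.get_state();rel(s)
cv2.imwrite('pics/p3.png',ctrl.capture('wrist'))
sc=ctrl.capture('scene');cv2.imwrite('pics/p3s.png',cv2.resize(sc[200:360,240:420],None,fx=3.7,fy=3.7,interpolation=cv2.INTER_CUBIC))
E
```

```text
t: 10.62
tool_pos: [0.5353, 0.0998, 0.0386]
tool_rot: [-2.131, 0.188, 2.128]
ft_force: [-0.6, -1.4, 5.8]
gripper_width: 0.0338
t 10.62 origin x -92.5 y 0.2 mm, tip x 27.5, z 38.6 wedge yaw -10.08 F uv z -0.3 -1.5 5.8
tool down [ 0.002 -0.    -1.   ] u in tool [ 0.002 -0.001 -1.   ] grip 0.03375645839386366
```

View pics/p3.png

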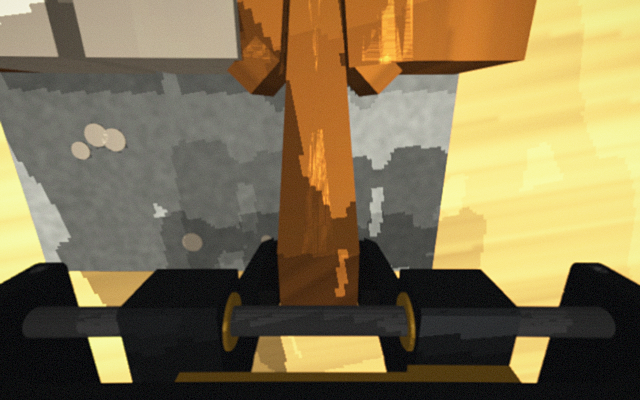

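View pics/p3s.png

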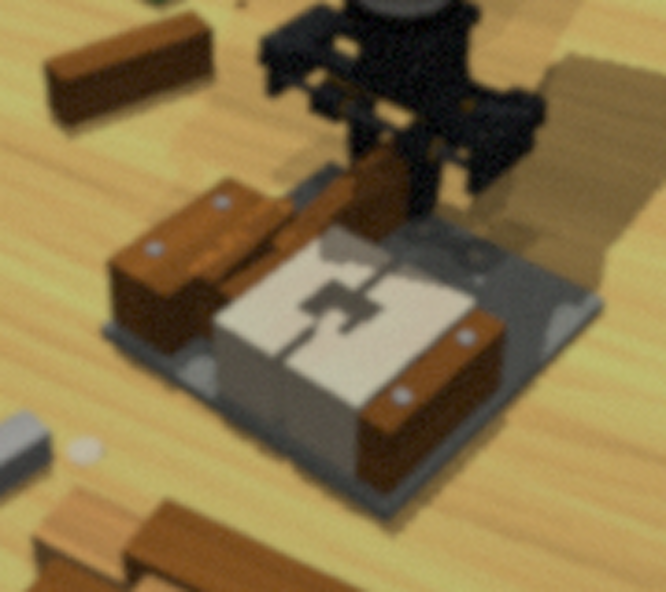

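```bash
python3 -m pendant '[{"wx":0,"wy":0,"wz":0,"tx":-0.07,"ty":0,"tz":-0.4,"grip":-1},{"wx":0,"wy":0,"wz":0,"tx":-0.07,"ty":0,"tz":-0.8,"grip":-1},{"wx":0,"wy":0,"wz":0,"tx":-0.07,"ty":0,"tz":-1.2,"grip":-1},{"wx":0,"wy":0,"wz":0,"tx":-0.07,"ty":-0.04,"tz":-1.6,"grip":-1},{"wx":0,"wy":0,"wz":0,"tx":-0.07,"ty":-0.08,"tz":-2,"grip":-1},{"wx":0,"wy":0,"wz":0,"tx":-0.07,"ty":-0.12,"tz":-2.4,"grip":-1},{"wx":0,"wy":0,"wz":0,"tx":-0.07,"ty":-0.16,"tz":-2.8,"grip":-1},{"wx":0,"wy":0,"wz":0,"tx":-0.07,"ty":-0.2,"tz":-3.2,"grip":-1},{"wx":0,"wy":0,"wz":0,"tx":-0.07,"ty":-0.2,"tz":-3.2,"grip":-1},{"wx":0,"wy":0,"wz":0,"tx":-0.07,"ty":-0.2,"tz":-3.2,"grip":-1}]'
python3 -c "
from g import *
rel(ctrl.get_state())"
```

```text
t: 11.98
tool_pos: [0.5662, 0.0972, 0.0386]
tool_rot: [-2.128, 0.187, 2.129]
ft_force: [-1.8, 3.6, 5.2]
gripper_width: 0.0337
t 11.97 origin x -61.6 y 2.9 mm, tip x 58.4, z 38.6 wedge yaw -10.11 F uv z -2.4 3.2 5.2
tool down [-0.001  0.001 -1.   ] u in tool [-0.001 -0.001 -1.   ] grip 0.03373681897817475
```

```bash
python3 -m pendant '[{"wx":0,"wy":0,"wz":0,"tx":-0.03,"ty":-0.08,"tz":-0.4,"grip":-1},{"wx":0,"wy":0,"wz":0,"tx":-0.03,"ty":-0.12,"tz":-0.8,"grip":-1},{"wx":0,"wy":0,"wz":0,"tx":-0.03,"ty":-0.16,"tz":-1.2,"grip":-1},{"wx":0,"wy":0,"wz":0,"tx":-0.03,"ty":-0.2,"tz":-1.6,"grip":-1},{"wx":0,"wy":0,"wz":0,"tx":-0.03,"ty":-0.23,"tz":-1.8,"grip":-1},{"wx":0,"wy":0,"wz":0,"tx":-0.03,"ty":-0.23,"tz":-1.9,"grip":-1},{"wx":0,"wy":0,"wz":0,"tx":-0.03,"ty":-0.23,"tz":-1.9,"grip":-1}]'
python3 -c "
from g import *
rel(ctrl.get_state())"
```

```text
t: 12.85
tool_pos: [0.5844, 0.0962, 0.0386]
tool_rot: [-2.125, 0.188, 2.131]
ft_force: [-4.7, 4.9, 6.1]
gripper_width: 0.0338
t 12.85 origin x -43.6 y 5.2 mm, tip x 76.4, z 38.6 wedge yaw -10.15 F uv z -5.5 4.0 6.1
tool down [-0.003  0.002 -1.   ] u in tool [-0.003 -0.002 -1.   ] grip 0.033824336471159115
```

```bash
python3 -m pendant '[{"wx":0,"wy":0,"wz":0,"tx":-0.03,"ty":-0.02,"tz":-0.15,"grip":-1},{"wx":0,"wy":0,"wz":0,"tx":-0.03,"ty":-0.04,"tz":-0.3,"grip":-1},{"wx":0,"wy":0,"wz":0,"tx":-0.03,"ty":-0.06,"tz":-0.4,"grip":-1},{"wx":0,"wy":0,"wz":0,"tx":-0.03,"ty":-0.06,"tz":-0.5,"grip":-1},{"wx":0,"wy":0,"wz":0,"tx":-0.03,"ty":-0.06,"tz":-0.5,"grip":-1}]'
python3 - <<'E'
from g import *
rel(ctrl.get_state())
sc=ctrl.capture('scene');cv2.imwrite('pics/p4s.png',cv2.resize(sc[200:360,240:420],None,fx=3.7,fy=3.7,interpolation=cv2.INTER_CUBIC))
t=ctrl.capture('top');cv2.imwrite('pics/p4t.png',cv2.resize(t[60:200,180:320],None,fx=4,fy=4,interpolation=cv2.INTER_CUBIC))
E
```

```text
t: 13.48
tool_pos: [0.5871, 0.0962, 0.0386]
tool_rot: [-2.12, 0.188, 2.137]
ft_force: [-11.3, 7.2, 10.8]
gripper_width: 0.0337
t 13.47 origin x -40.9 y 5.6 mm, tip x 79.1, z 38.6 wedge yaw -10.15 F uv z -12.3 5.1 10.8
tool down [-0.008  0.002 -1.   ] u in tool [-0.008 -0.002 -1.   ] grip 0.033680469575617836
```

View pics/p4s.png

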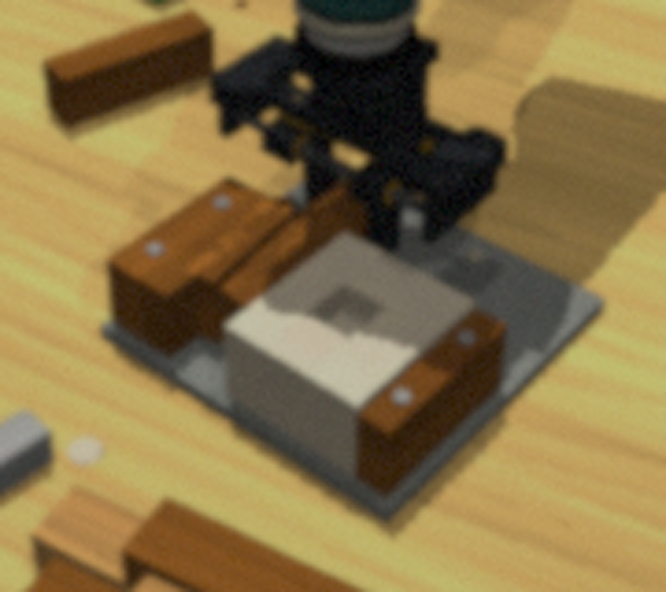

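View pics/p4t.png

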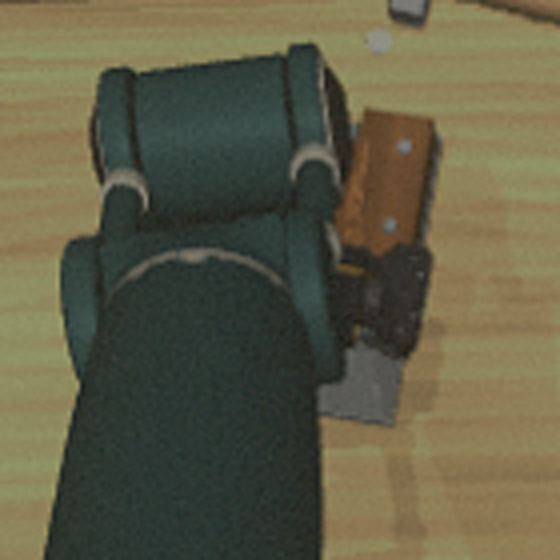

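The scene view shows the seam closed and the force climbing (12 N), with the tip at about 79 mm. I'll press a little more to confirm the hard stop.

```bash
python3 -m pendant '[{"wx":0,"wy":0,"wz":0,"tx":-0.04,"ty":-0.03,"tz":-0.1,"grip":-1},{"wx":0,"wy":0,"wz":0,"tx":-0.04,"ty":-0.03,"tz":-0.2,"grip":-1},{"wx":0,"wy":0,"wz":0,"tx":-0.04,"ty":-0.03,"tz":-0.2,"grip":-1}]'
python3 -c "
from g import *
rel(ctrl.get_state())"
```

```text
t: 13.95
tool_pos: [0.5875, 0.0962, 0.0385]
tool_rot: [-2.116, 0.188, 2.141]
ft_force: [-14.3, 4.4, 12.7]
gripper_width: 0.0339
t 13.95 origin x -40.6 y 5.7 mm, tip x 79.4, z 38.5 wedge yaw -10.14 F uv z -14.9 1.8 12.7
tool down [-0.011  0.002 -1.   ] u in tool [-0.011 -0.001 -1.   ] grip 0.03392903231827387
```

```bash
python3 -m pendant '[{"wx":0,"wy":0,"wz":0,"tx":-0.08,"ty":0,"tz":0.2,"grip":-1},{"wx":0,"wy":0,"wz":0,"tx":-0.1,"ty":0,"tz":0.25,"grip":-1},{"wx":0,"wy":0,"wz":0,"tx":-0.1,"ty":0,"tz":0.25,"grip":0.4},{"wx":0,"wy":0,"wz":0,"tx":-0.1,"ty":0,"tz":0.25,"grip":0.4},{"wx":0,"wy":0,"wz":0,"tx":-0.1,"ty":0,"tz":0.25,"grip":0.4},{"wx":0,"wy":0,"wz":0,"tx":-0.1,"ty":0,"tz":0.25,"grip":0.4},{"wx":0,"wy":0,"wz":0,"tx":-0.1,"ty":0,"tz":0.25,"grip":0.4}]'
python3 - <<'E'
from g import *
rel(ctrl.get_state())
cv2.imwrite('pics/p5.png',ctrl.capture('wrist'))
E
```

```text
t: 14.82
tool_pos: [0.5902, 0.0951, 0.0405]
tool_rot: [-2.13, 0.188, 2.129]
ft_force: [0.4, 0.0, -0.3]
gripper_width: 0.0622
t 14.82 origin x -37.7 y 5.1 mm, tip x 82.3, z 40.5 wedge yaw -10.09 F uv z 0.4 0.1 -0.3
tool down [ 0. -0. -1.] u in tool [ 0.    -0.001 -1.   ] grip 0.06218479013102213
```

View pics/p5.png

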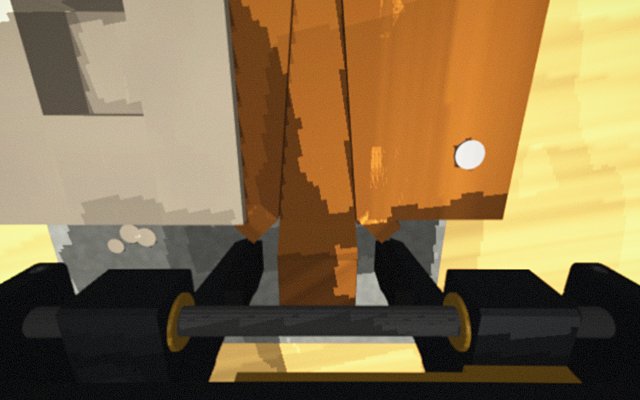

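Wedge free of the pads and flush between both walls. I'll lift away and look from above.

```bash
python3 -m pendant '[{"wx":0,"wy":0,"wz":0,"tx":-2,"ty":0,"tz":0,"grip":0.4},{"wx":0,"wy":0,"wz":0,"tx":-6,"ty":0,"tz":0,"grip":0.4},{"wx":0,"wy":0,"wz":0,"tx":-11,"ty":0,"tz":0,"grip":0.4},{"wx":0,"wy":0,"wz":0,"tx":-16,"ty":0,"tz":2,"grip":0.4},{"wx":0,"wy":0,"wz":0,"tx":-20,"ty":0,"tz":2,"grip":0.4},{"wx":0,"wy":0,"wz":0,"tx":-20,"ty":0,"tz":2,"grip":0.4},{"wx":0,"wy":0,"wz":0,"tx":-20,"ty":0,"tz":2,"grip":0.4}]'
python3 - <<'E'
from g import *
import pickle
s=ctrl.get_state();rel(s)
im=ctrl.capture('wrist');pickle.dump((s,im),open('e.pkl','wb'));cv2.imwrite('pics/p6.png',im)
cv2.imwrite('pics/p6c.png',cv2.resize(im[0:200,220:420],None,fx=3,fy=3,interpolation=cv2.INTER_CUBIC))
sc=ctrl.capture('scene');cv2.imwrite('pics/p6s.png',cv2.resize(sc[200:360,240:420],None,fx=3.7,fy=3.7,interpolation=cv2.INTER_CUBIC))
E
```

```text
t: 15.75
tool_pos: [0.57, 0.0987, 0.2406]
tool_rot: [-2.13, 0.188, 2.129]
ft_force: [0.0, 0.5, -0.6]
gripper_width: 0.0612
t 15.75 origin x -58.1 y 5.1 mm, tip x 61.9, z 240.6 wedge yaw -10.09 F uv z -0.1 0.4 -0.6
tool down [ 0.  0. -1.] u in tool [ 0.    -0.001 -1.   ] grip 0.06124363066045198
```

View pics/p6.png

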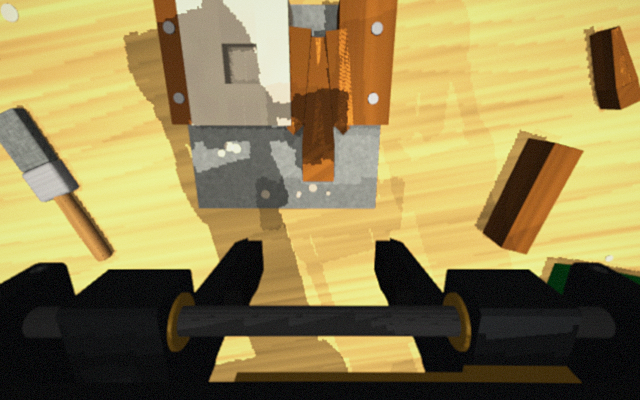

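View pics/p6s.png

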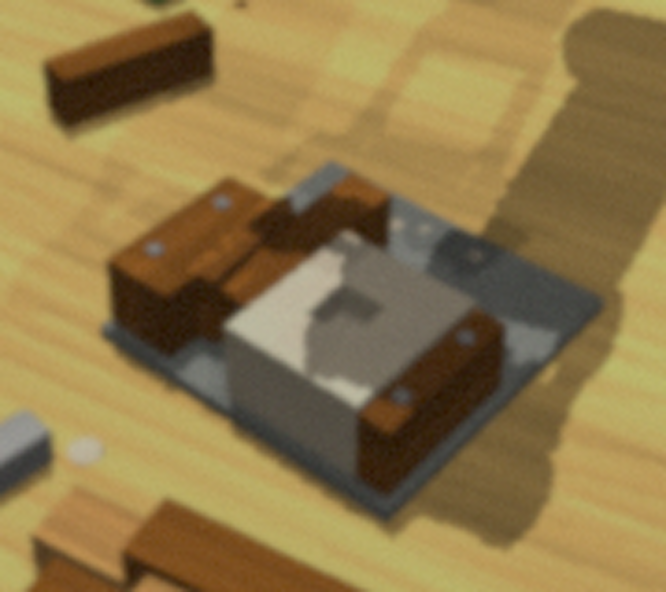

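View pics/p6c.png

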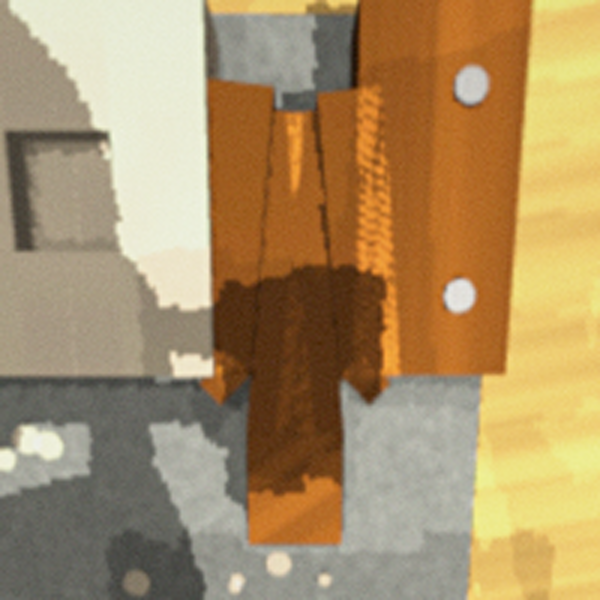

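Seam gone, wedge seated with butt near (318,182) and tip near (318,37). I'll check the insertion depth by ray casting.

```bash
python3 - <<'E'
from g import *
import pickle
s,im=pickle.load(open('e.pkl','rb'));c=cam('wrist',s)
f=lambda pts,o,sc:(np.array(pts,float)+.5)/sc-.5+np.array(o)
P=onplane(c,f([[295,545],[297,111]],(220,0),3),.054)
a=np.radians(-10.05);u=np.array([np.cos(a),np.sin(a)]);v=np.array([-u[1],u[0]])
for p in P: print((p[:2]-[.6264,.0835])@u,(p[:2]-[.6264,.0835])@v)
print(np.linalg.norm(P[0]-P[1]))
B=onplane(c,[[377,208],[198,208]],.010);print(B,(P[0]-B.mean(0))[:2]@u, 'expect .047')
E
```

```text
-0.06031278341297751 0.004951952176150441
0.07916620887976593 0.004097535251377049
0.13948160925111425
[[0.50859886 0.03322939 0.01      ]
 [0.54864778 0.25733398 0.01      ]] 0.0467449678541297 expect .047
```

```bash
python3 -c "
from rig import ctrl
print(ctrl.job_done(), ctrl.get_state()['t'])"
```

```text
the job is handed in; nothing more can be done
the job is handed in; nothing more can be done
```

The wedge is in the gap and tight, the mould is shut, and I handed the job in at about 16 s of the 54 s.

**What I did:** I gripped the big brown tapered wedge by its shank and laid it flat on the base board with its thin end in the gap. I then pushed it in until it stopped hard: the push rose from about 5 N to 15 N, with only 0.4 mm of travel for the last 2 mm commanded. I unloaded it, let go and lifted the gripper clear. The push came through the grip on the shank; I did not tap the butt face separately.

**Last checks:** After release, the scene and wrist pictures showed the seam closed. The butt measured 60.3 mm before the mouth (60 expected) and the tip 79.2 mm past it (80 expected). The wedge had moved 4–5 mm towards the mould (4 expected), and the force at the wrist was near zero.

**What failed or disagreed:**
- My first move call was refused because some keys were missing; nothing moved.
- Board positions from the cameras differed by up to about 4 mm. I relied on the wrist camera's views, whose board centres agreed to about 2 mm.

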